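# Set and lock the depth stop

## Robot

A 6-joint arm with a two-finger parallel gripper is mounted at the origin on the work surface. World frame = base frame: x ahead of the robot, y to its left, z up, the work surface at z = 0. Lengths are in m, angles in rad, forces in N, time in s.
With the tool pointing down it reaches from about 0.25 to 0.8 m from the base axis. Payload 8.5 kg.
Tool frame: the origin (TCP) lies midway between the tips of the shut fingers; the grasp point (between the pads) lies 19 mm behind it; z points along the fingers, y is the direction in which the jaws open and shut (so a half turn about z gives the same grasp; the last joint's range is limited). The gripper opens to 85 mm and grips with 20 to 120 N. Pads are 22 mm wide; open, the fingers measure 114 mm over their backs; the gripper's body (76 mm by 85 mm) begins 54 mm behind the grasp point. The pads swing forward as they close: fully open they stand 13 mm farther back than shut.
Start: joints at [-1.132, 0.238, -0.013, 1.319, 0, 1.571], TCP at [0.223, -0.475, 0.231] pointing down, gripper open.
Joint ranges: [-2.66, 2.66], [-1.03, 1.9], [-1.14, 1.46], [-1.82, 2.27], [-1.45, 1.34], [-3.14, 3.14]. Speed limits (rad/s): [2.22, 2.22, 2.79, 3.14, 3.14, 3.14].

## Interface

Orientations are given as a unit quaternion [w, x, y, z].
In Python, from bench import env, optics, hand_in gives the robot as it stands.
- The arm moves only by the tool step_arm, never from a script. Its argument "increments" is a list of rows, each an object of numbers: "x", "y", "z": the shift along the tool's x, y, z in m; "twist": the turn about the tool's z in rad. In form: [{"x": .., "y": .., "z": .., "twist": ..}, ...]. A call has 1 to 10 rows; each row is the pose to reach, as a shift and turn from the pose commanded when the call began, along the tool's axes at that moment; what a row does not reach only later rows make up. A row lasts 1/12 s, in which the tool goes at most 41.7 mm and 7.16 degrees, less where a joint would pass 70% of its speed; a pose out of reach is approached as far as the arm can. A call with a gripper value outside its range is refused whole. "jaw" is the finger opening in m, from 0 to 0.0854, set as the call begins (left out, the last holds). The fingers move at their own pace and stop on an object; "newtons" is the grip in N (left out, the last holds). Time passes only in rows, so rows that repeat a pose let the fingers close. It gives the time, the measured TCP pose, the force and the opening at its end, in the units of the state.
- env.read_state(): the state, without advancing time (a new reading comes with each control period).
- optics.read_camera(name): name is "side" or "top"; returns (picture, depth): 384x512x3 uint8, red, green, blue; 384x512 float32, m along the optical axis (not along the pixel's ray), 0 where there is no reading.
- optics.get_calibration(name): a dict with "fovy" (degrees; the focal length in pixels is half the picture's height over the tangent of half this angle, whatever the lens; pixels are square), "cx", "cy" (the principal point, pixels), "position" and "rotation" of the camera in the world. Camera axes: x right, y down, z forward; pixel columns grow to the right and rows downward; lengths in m; the calibration is good to about 2 mm. A picture is of the moment at which its call begins. get_calibration takes no time and is no camera call.
- hand_in(): hands the job in, once; it reports no verdict.
The state is a dict: "clock": time; "joint_pos": joint angles; "qvel": joint speeds; "joint_torque": joint torques, N m; "tcp_pos": TCP position; "tcp_rot": TCP orientation; "contact_force": force on the tool from outside, world axes, zero at the start; "wrist_torque": the same for the moment, N m; "gripper_width": finger opening in m.
Only numpy, scipy, OpenCV 4.12 (cv2) and the standard library are available. Lean on these libraries where they do the work, as an engineer would, in place of code of your own. Each camera call takes 0.05 s, during which the arm holds its last target.

## Task

On the bench depth stop, turn the barrel until its arm lies over the index tab of the housing, before you start on the lock ring. Then hold the barrel there and turn the knurled lock ring clockwise, squeezing its upright pin towards the barrel's pin, until the ring comes to its stop and is nipped up snugly but not forced (about 15 N on the pin). Let go with the barrel still on the index, and leave the things lying around alone.

Things in the scene. Friction and masses are not known exactly. Their poses are not given: they have to be found in the camera images.
- housing: Fixed green cast housing: foot 240 x 110 x 14 mm, round boss 80 mm across, 44 mm high. Origin on the bench, on the upright turning axis shared by barrel and ring; z up. A steel index tab, 9 mm wide, top 41 mm high, juts from the boss along the housing's +x, 38 to 88 mm from the axis: the index direction. On the -x side the foot carries a low steel plate (top 24 mm high).
- barrel: Aluminium barrel on the axis, knurled cap 44 mm across, top 97 mm high; a steel arm (10 mm wide, top 70 mm high) along its own +x carries an upright pin. Origin on the axis at bench height. It turns freely both ways, about 0.1 N m (2 N at its pin), and stays where left. At the start its arm is 0.3 to 0.8 rad counter-clockwise (from above) of the index tab.
- lock_ring: Dark knurled ring, 71 mm across, 45 to 59 mm high, round the barrel; origin on the axis at bench height; a low arm (top 56 mm) has its pin. It drags stiffly on the barrel's thread (0.3 N m, 5 to 7 N at the pin), so it carries the barrel round unless that is held. Tightens clockwise from above to a stop; there nip it with 10 to 20 N on its pin for half a second; 30 N damages it.
- barrel_pin (a point): Top centre, 112 mm above the bench, of the barrel's upright round steel pin (10 mm diameter, free from 70 mm up), 55 mm from the axis. On the index when straight above the tab, on the housing's +x line. It must stay within 8 mm of that line while the ring is being tightened, and end within 5 mm.
- ring_pin (a point): Top centre, 112 mm above the bench, of the lock ring's like pin (10 mm diameter, free from 56 mm up; above 70 mm nothing stands between the two pins), 55 mm from the axis. It stands counter-clockwise of the barrel's pin: the pins' centres are 49 to 55 mm apart (53 to 60 degrees) at the start and 23.8 mm apart (25 degrees) with the ring at its stop.
- jar: Bystander: amber glass jar with a lid, 64 mm across, 85 mm high; origin under its centre. Leave alone.
- offcut: Bystander: plywood offcut 90 x 60 x 18 mm; origin under its centre. Leave alone.
- screwdriver: Bystander: screwdriver with wooden handle, 170 mm long, lying on the bench. Leave alone.

How it is judged:
By the outcome, as a careful person would: the job done as asked, in the order asked, and still so for the second after the job is handed in, with the robot touching nothing.
It also fails if it takes over 53 s, if anything falls off the work surface, if the arm or the gripper's body presses on something with over 40 N, if the wrist force passes 120 N, or if a joint passes its speed limit or range.

## Working session

There is one attempt and no reset: what is moved stays moved. The work goes in short steps, Python scripts to look and compute and a tool call to move; the robot and the scene stay as the last step left them, time stands still between calls to the robot, and variables do not carry over. Pictures are saved under pics/ and viewed, and the job is handed in when it is done.

Besides the shell and the picture viewer there is one more tool, called as name(argument=value, ...) on one line, values as JSON. step_arm: Moves the arm, as the interface text tells. Its arguments: {"type":"object","properties":{"increments":{"type":"array"},"jaw":{"type":"number"},"newtons":{"type":"number"}},"required":["increments"]}

```bash
ls; mkdir -p pics; python3 - <<'E'
from bench import env, optics
import cv2,numpy as np
print(env.read_state())
for n in("side","top"):
    c=optics.get_calibration(n);print(n,c)
    p,d=optics.read_camera(n);np.savez("pics/%s0.npz"%n,p=p,d=d)
    cv2.imwrite("pics/%s0.png"%n,p[:,:,::-1])
E
```

```text
pics
{'clock': 0.0, 'joint_pos': array([-1.13200633e+00,  2.38805857e-01, -1.42561129e-02,  1.31916893e+00,
       -2.81934751e-06,  1.57080252e+00]), 'qvel': array([-0.00118789,  0.00027006, -0.0012744 ,  0.00100827, -0.00129891,
       -0.00112624]), 'joint_torque': array([ 1.43967940e-03, -5.38777685e+01,  3.46437764e+01,  1.85804965e-02,
       -4.34394622e-05,  5.17868500e-06]), 'tcp_pos': array([ 0.22287167, -0.47490114,  0.23066373]), 'tcp_rot': array([-6.99784928e-04,  9.76029722e-01,  2.17636090e-01, -1.57487589e-04]), 'contact_force': array([-0.59160932, -0.26723656, -0.22313027]), 'wrist_torque': array([-0.01051778,  0.02352806, -0.03794677]), 'gripper_width': 0.08516454841940796}
side {'fovy': 56.02737019852887, 'cx': 252.79087870344978, 'cy': 193.79493222018536, 'position': array([0.45017171, 0.65171911, 0.6498643 ]), 'rotation': array([ 0.01303057, -0.04849814,  0.91136794, -0.40851757])}
top {'fovy': 45.5983894167406, 'cx': 257.53044764239945, 'cy': 193.4725191982618, 'position': array([0.35535758, 0.02136042, 1.2318493 ]), 'rotation': array([ 0.04319138, -0.69912585,  0.71284335, -0.03481255])}
```

View pics/side0.png

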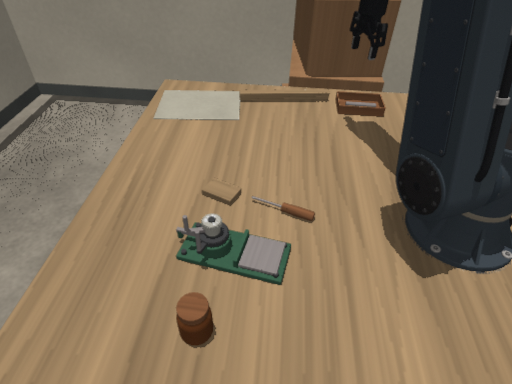

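View pics/top0.png

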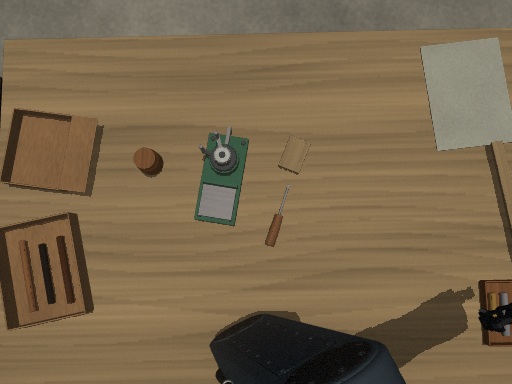

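```bash
cat > h.py <<'E'
import numpy as np,cv2
from scipy.spatial.transform import Rotation as R
from bench import env, optics
C={n:optics.get_calibration(n) for n in("side","top")}
def cam(n):
    c=C[n];q=c["rotation"];r=R.from_quat([q[1],q[2],q[3],q[0]]).as_matrix()
    return c,192/np.tan(np.radians(c["fovy"])/2),r
def ray(n,u,v,z):
    c,f,r=cam(n);d=r@np.array([(u-c["cx"])/f,(v-c["cy"])/f,1.]);p=c["position"]
    return p+d*(z-p[2])/d[2]
def proj(n,X):
    c,f,r=cam(n);q=(np.atleast_2d(X)-c["position"])@r
    return np.c_[q[:,0]/q[:,2]*f+c["cx"],q[:,1]/q[:,2]*f+c["cy"]]
def cloud(n,d):
    c,f,r=cam(n);v,u=np.mgrid[:384,:512]
    P=np.stack([(u-c["cx"])/f*d,(v-c["cy"])/f*d,d],-1)
    return P@r.T+c["position"]
def crop(n,p,box,name,k=8):
    x0,y0,x1,y1=box;cv2.imwrite(name,cv2.resize(p[y0:y1,x0:x1,::-1],None,fx=k,fy=k,interpolation=cv2.INTER_CUBIC))
E
python3 - <<'E'
from h import *
s=np.load("pics/side0.npz");t=np.load("pics/top0.npz")
crop("top",t["p"],(185,120,265,180),"pics/t0c.png",10)
crop("side",s["p"],(165,200,265,275),"pics/s0c.png",8)
W=cloud("top",t["d"]);print(W[100,300],W[155,223],W[161,148])
W=cloud("side",s["d"]);print(W[150,300],W[219,211])
E
```

```text
[ 0.74949548 -0.08769355  0.00277447] [0.57997223 0.11868476 0.10100236] [0.57260248 0.31323035 0.08001285]
[ 0.38536246 -0.29382533  0.00190348] [0.58314736 0.12515938 0.09709209]
```

View pics/t0c.png

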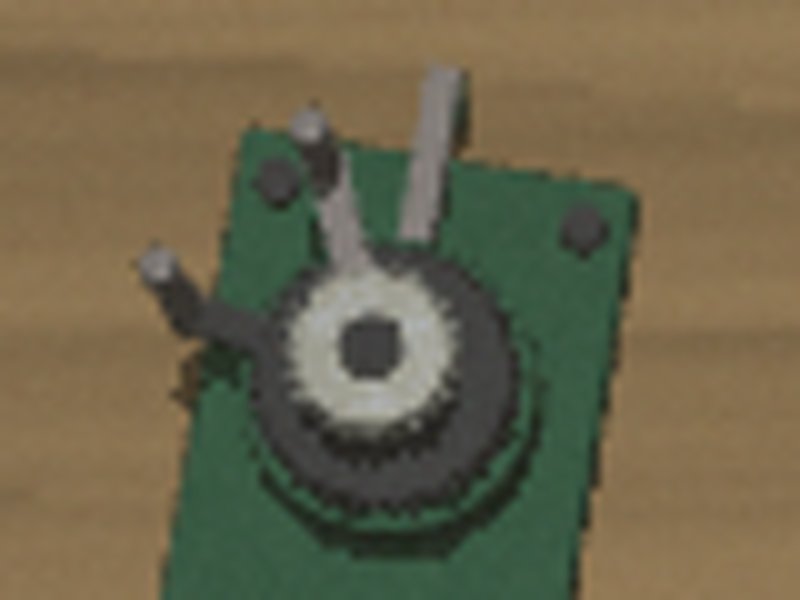

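View pics/s0c.png

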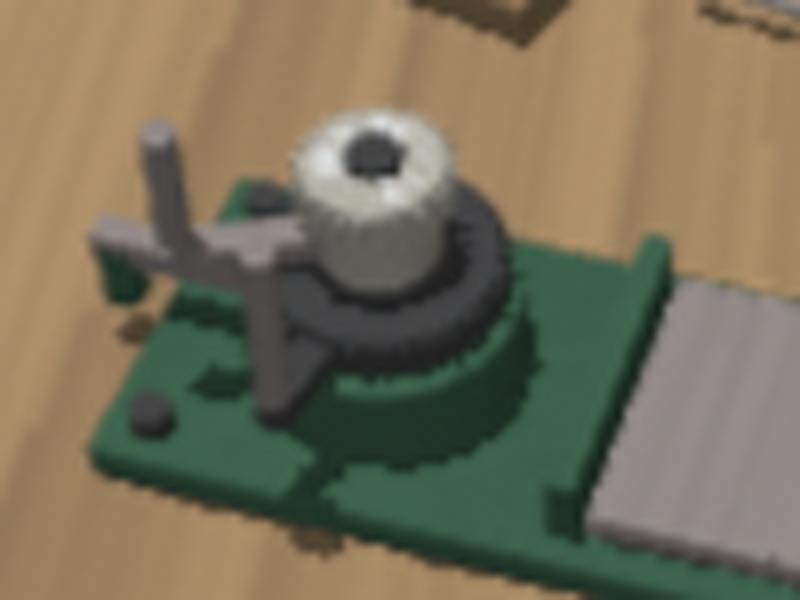

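```bash
python3 - <<'E'
from h import *
T=lambda X,Y,z:ray("top",185+(X+.5)/10-.5,120+(Y+.5)/10-.5,z)
S=lambda X,Y,z:ray("side",165+(X+.5)/8-.5,200+(Y+.5)/8-.5,z)
f=lambda a:np.round(a,4)
ax=T(372,346,.097);axs=S(374,155,.097)
bp=T(310,121,.112);bs=S(160,130,.112)
rp=T(157,262,.112);rs=S(260,257,.112)
print(f(ax),f(axs),f(bp),f(bs),f(rp),f(rs))
te=T(445,70,.041);tb=T(416,238,.041);print(f(te),f(tb))
# foot corners z .014
for c in[(245,130),(635,185)]:print(f(T(*c,.014)))
t=np.load("pics/top0.npz")["p"]
hsv=cv2.cvtColor(t,cv2.COLOR_RGB2HSV);m=cv2.inRange(hsv,(60,80,30),(95,255,255))
c,_=cv2.findContours(m,0,2);c=max(c,key=cv2.contourArea);r=cv2.minAreaRect(c);b=cv2.boxPoints(r)
P=np.array([ray("top",*q,.014) for q in b]);print(f(P)); print(np.linalg.norm(np.diff(P,axis=0),axis=1))
def ang(a,b):return np.degrees(np.arctan2(b[1]-a[1],b[0]-a[0]))
for A in(ax,):
  print("tab",ang(A,te),ang(tb,te),"bar",ang(A,bp),np.hypot(*(bp-A)[:2]),"ring",ang(A,rp),np.hypot(*(rp-A)[:2]),np.linalg.norm(bp-rp))
A=axs;print("side bar",ang(A,bs),np.hypot(*(bs-A)[:2]),"ring",ang(A,rs),np.hypot(*(rs-A)[:2]),np.linalg.norm(bs-rs))
E
```

```text
[0.583  0.1222 0.097 ] [0.5825 0.1248 0.097 ] [0.6376 0.1358 0.112 ] [0.6359 0.1365 0.112 ] [0.6025 0.1744 0.112 ] [0.6006 0.1773 0.112 ]
[0.6687 0.1069 0.041 ] [0.6232 0.1151 0.041 ]
[0.6602 0.1636 0.014 ]
[0.6426 0.0575 0.014 ]
[[0.4275 0.205  0.014 ]
 [0.6614 0.1633 0.014 ]
 [0.6401 0.0566 0.014 ]
 [0.4073 0.1003 0.014 ]]
[0.2376091  0.10883426 0.23692023]
tab -10.116052434740297 -10.283504715744991 bar 14.02792301133672 0.05630978291929319 ring 69.56537824185754 0.05575540741938485 0.052213897914379075
side bar 12.380657783737194 0.05466355421145938 ring 70.99007138347595 0.055497098950706404 0.05392348150303132
```

step_arm(increments=[{"x": 0.03,"y": -0.018},{"x": 0.06,"y": -0.036},{"x": 0.09,"y": -0.054},{"x": 0.12,"y": -0.072},{"x": 0.15,"y": -0.09},{"x": 0.18,"y": -0.108},{"x": 0.21,"y": -0.126},{"x": 0.24,"y": -0.144},{"x": 0.27,"y": -0.162},{"x": 0.3,"y": -0.18}], jaw=0.036, newtons=20)

```text
invalid input at $.increments[0]: expected keys x, y, z, twist
```

```bash
python3 - <<'E'
from bench import env
print(env.read_state())
E
```

```text
{'clock': 0.1, 'joint_pos': array([-1.13201065e+00,  2.38724677e-01, -1.41805924e-02,  1.31923227e+00,
        2.24533506e-05,  1.57083250e+00]), 'qvel': array([ 1.91183755e-03, -3.59198445e-04,  5.26522166e-05, -1.68687778e-05,
        1.54677554e-04,  4.43474817e-04]), 'joint_torque': array([ 6.54415726e-04, -5.39722574e+01,  3.46996629e+01,  1.34607995e-02,
        4.93568518e-05, -1.45165262e-05]), 'tcp_pos': array([ 0.22288012, -0.47490625,  0.23073575]), 'tcp_rot': array([-6.56973817e-04,  9.76033489e-01,  2.17619345e-01, -1.35003365e-04]), 'contact_force': array([-0.62969176,  0.472646  ,  0.84037089]), 'wrist_torque': array([ 0.03551132, -0.03443873, -0.03059057]), 'gripper_width': 0.08529217574616953}
```

step_arm(increments=[{"x": 0.03,"y": -0.018,"z": 0,"twist": 0},{"x": 0.06,"y": -0.036,"z": 0,"twist": 0},{"x": 0.09,"y": -0.054,"z": 0,"twist": 0},{"x": 0.12,"y": -0.072,"z": 0,"twist": 0},{"x": 0.15,"y": -0.09,"z": 0,"twist": 0},{"x": 0.18,"y": -0.108,"z": 0,"twist": 0},{"x": 0.21,"y": -0.126,"z": 0,"twist": 0},{"x": 0.24,"y": -0.144,"z": 0,"twist": 0},{"x": 0.27,"y": -0.162,"z": 0,"twist": 0},{"x": 0.3,"y": -0.18,"z": 0,"twist": 0}], jaw=0.036, newtons=20)

```text
clock: 0.93
tcp_pos: [0.4186, -0.1832, 0.2312]
tcp_rot: [-0.0, 0.976, 0.218, -0.0]
contact_force: [1.4, -0.5, -0.4]
gripper_width: 0.0363
```

```bash
python3 - <<'E'
from bench import env
s=env.read_state();print(s["joint_pos"],s["tcp_pos"],s["tcp_rot"],s["gripper_width"],s["clock"])
E
```

```text
[-4.12503540e-01  1.21932499e-01 -1.60697272e-01  1.28848764e+00
  1.29797705e-05  2.29038127e+00] [ 0.41860539 -0.18318194  0.23116527] [-1.00059213e-04  9.76038227e-01  2.17599067e-01 -1.25711931e-04] 0.036275666001766405 0.9333
```

step_arm(increments=[{"x": 0.033,"y": -0.0195,"z": 0,"twist": -0.12},{"x": 0.066,"y": -0.039,"z": 0,"twist": -0.24},{"x": 0.099,"y": -0.0585,"z": 0,"twist": -0.36},{"x": 0.132,"y": -0.078,"z": 0,"twist": -0.48},{"x": 0.165,"y": -0.0975,"z": 0,"twist": -0.6},{"x": 0.198,"y": -0.117,"z": 0,"twist": -0.72},{"x": 0.231,"y": -0.1365,"z": 0,"twist": -0.84},{"x": 0.264,"y": -0.156,"z": 0,"twist": -0.96},{"x": 0.297,"y": -0.1755,"z": 0,"twist": -1.08},{"x": 0.334,"y": -0.197,"z": 0,"twist": -1.2}])

```text
clock: 1.77
tcp_pos: [0.6365, 0.136, 0.231]
tcp_rot: [-0.0, 0.681, 0.733, -0.0]
contact_force: [0.7, -1.5, 0.6]
gripper_width: 0.0358
```

step_arm(increments=[{"x": 0,"y": 0,"z": 0,"twist": -0.12},{"x": 0,"y": 0,"z": 0,"twist": -0.24},{"x": 0,"y": 0,"z": 0,"twist": -0.36},{"x": 0,"y": 0,"z": 0,"twist": -0.48},{"x": 0,"y": 0,"z": 0,"twist": -0.6},{"x": 0,"y": 0,"z": 0,"twist": -0.72},{"x": 0,"y": 0,"z": 0,"twist": -0.84},{"x": 0,"y": 0,"z": 0,"twist": -0.96},{"x": 0,"y": 0,"z": 0,"twist": -1.08},{"x": 0,"y": 0,"z": 0,"twist": -1.2}])

```text
clock: 2.6
tcp_pos: [0.6359, 0.1344, 0.2308]
tcp_rot: [-0.001, 0.148, 0.989, -0.0]
contact_force: [-0.1, 0.0, 0.2]
gripper_width: 0.0358
```

step_arm(increments=[{"x": 0,"y": 0,"z": 0,"twist": -0.12},{"x": 0,"y": 0,"z": 0,"twist": -0.24},{"x": 0,"y": 0,"z": 0,"twist": -0.36},{"x": 0,"y": 0,"z": 0,"twist": -0.48},{"x": 0,"y": 0,"z": 0,"twist": -0.536},{"x": 0,"y": 0,"z": 0,"twist": -0.536},{"x": 0,"y": 0,"z": 0,"twist": -0.536}])

```text
clock: 3.18
tcp_pos: [0.636, 0.1345, 0.2309]
tcp_rot: [-0.0, -0.115, 0.993, 0.0]
contact_force: [0.4, 0.3, 0.0]
gripper_width: 0.0362
```

```bash
cat >> h.py <<'E'
def st():
    s=env.read_state();q=s["tcp_rot"];r=R.from_quat([q[1],q[2],q[3],q[0]]).as_matrix()
    print("t",s["clock"],"tcp",np.round(s["tcp_pos"],4),"xang",round(np.degrees(np.arctan2(r[1,0],r[0,0])),2),"F",np.round(s["contact_force"],1),"T",np.round(s["wrist_torque"],2),"w",round(s["gripper_width"],4),"j",np.round(s["joint_pos"],2),"zax",np.round(r[:,2],3))
    return s,r
def togo(X):
    s,r=st();print("togo tool",np.round(r.T@(np.array(X)-s["tcp_pos"]),4))
E
python3 - <<'E'
from h import *
togo([.6368,.1361,.075])
p,d=optics.read_camera("side");cv2.imwrite("pics/s1.png",p[:,:,::-1]);crop("side",p,(130,110,270,270),"pics/s1c.png",4)
E
```

```text
t 3.1833 tcp [0.636  0.1345 0.2309] xang -166.77 F [0.4 0.3 0. ] T [ 0.01 -0.03  0.02] w 0.0362 j [ 0.21  0.46  0.32  1.43  0.   -0.02] zax [-0.001 -0.    -1.   ]
togo tool [-0.0012  0.0014  0.1559]
```

View pics/s1c.png

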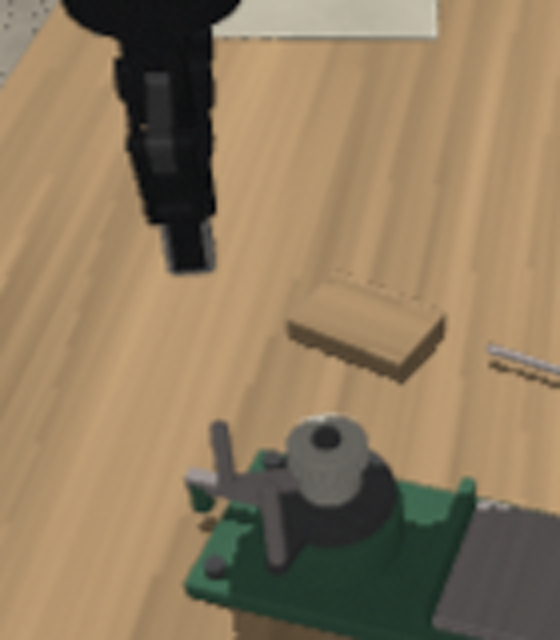

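The gripper hovers above the barrel pin (pin top at crop (220,428), fingertips at (190,270)), open 36 mm, nothing displaced. Descending.

step_arm(increments=[{"x": -0.001,"y": 0.0015,"z": 0.03,"twist": 0},{"x": -0.001,"y": 0.0015,"z": 0.06,"twist": 0},{"x": -0.001,"y": 0.0015,"z": 0.085,"twist": 0},{"x": -0.001,"y": 0.0015,"z": 0.105,"twist": 0},{"x": -0.001,"y": 0.0015,"z": 0.12,"twist": 0},{"x": -0.001,"y": 0.0015,"z": 0.135,"twist": 0},{"x": -0.001,"y": 0.0015,"z": 0.147,"twist": 0},{"x": -0.001,"y": 0.0015,"z": 0.154,"twist": 0},{"x": -0.001,"y": 0.0015,"z": 0.154,"twist": 0}])

```text
clock: 3.98
tcp_pos: [0.6358, 0.136, 0.0756]
tcp_rot: [-0.001, -0.116, 0.993, -0.0]
contact_force: [0.0, 0.2, -0.0]
gripper_width: 0.0359
```

```bash
python3 - <<'E'
from h import *
st()
p,d=optics.read_camera("side");crop("side",p,(130,150,270,270),"pics/s2c.png",5)
E
```

```text
t 3.9833 tcp [0.6358 0.136  0.0756] xang -166.71 F [ 0.   0.2 -0. ] T [-0.05  0.01 -0.01] w 0.0359 j [ 0.21  0.53  0.04  1.08  0.   -0.02] zax [-0.003 -0.001 -1.   ]
```

View pics/s2c.png

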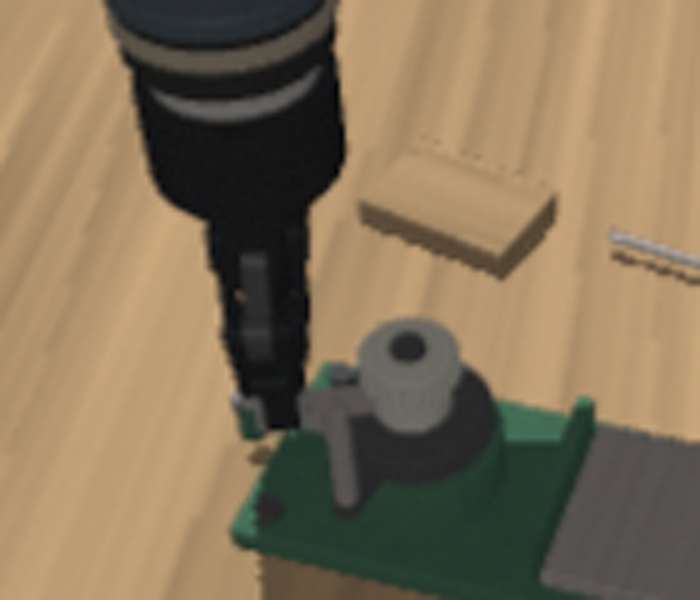

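The finger stands beside the barrel pin (crop (280,400)), ring pin clear at (345,450). Closing on the barrel pin.

step_arm(increments=[{"x": 0,"y": 0,"z": 0,"twist": 0},{"x": 0,"y": 0,"z": 0,"twist": 0},{"x": 0,"y": 0,"z": 0,"twist": 0},{"x": 0,"y": 0,"z": 0,"twist": 0},{"x": 0,"y": 0,"z": 0,"twist": 0},{"x": 0,"y": 0,"z": 0,"twist": 0}], jaw=0.006, newtons=25)

```text
clock: 4.53
tcp_pos: [0.6374, 0.1363, 0.0783]
tcp_rot: [0.001, -0.116, 0.993, 0.0]
contact_force: [0.6, -0.0, 5.8]
gripper_width: 0.0092
```

```bash
python3 - <<'E'
from h import *
s,r=st()
A=np.array([.5828,.1233]);p=s["tcp_pos"][:2]-A
print(np.degrees(np.arctan2(p[1],p[0])),np.hypot(*p))
# arc plan: from measured angle to -10.3, radius 55
a0=np.arctan2(p[1],p[0]);a1=np.radians(-10.3)
for k in range(1,11):
    a=a0+(a1-a0)*k/10
    d=np.r_[.055*np.array([np.cos(a)-np.cos(a0),np.sin(a)-np.sin(a0)]),0]
    print(k,np.round(r.T@d,4),"twist",round(a0-a,4))
E
```

```text
t 4.5333 tcp [0.6374 0.1363 0.0783] xang -166.64 F [ 0.6 -0.   5.8] T [-0.03  0.05 -0.04] w 0.0092 j [ 0.21  0.53  0.04  1.08  0.   -0.02] zax [ 0.002  0.001 -1.   ]
13.426943245175599 0.056138166253864745
1 [ 0.     -0.0023 -0.    ] twist 0.0414
2 [ 0.0002 -0.0046 -0.    ] twist 0.0828
3 [ 0.0004 -0.0068 -0.    ] twist 0.1242
4 [ 0.0007 -0.0091 -0.    ] twist 0.1656
5 [ 0.0012 -0.0113 -0.    ] twist 0.2071
6 [ 0.0017 -0.0135 -0.    ] twist 0.2485
7 [ 0.0023 -0.0157 -0.    ] twist 0.2899
8 [ 0.003  -0.0179 -0.    ] twist 0.3313
9 [ 0.0038 -0.02   -0.    ] twist 0.3727
10 [ 0.0046 -0.0221 -0.    ] twist 0.4141
```

step_arm(increments=[{"x": 0,"y": -0.0023,"z": 0,"twist": 0.041},{"x": 0.0002,"y": -0.0046,"z": 0,"twist": 0.083},{"x": 0.0004,"y": -0.0068,"z": 0,"twist": 0.124},{"x": 0.0007,"y": -0.0091,"z": 0,"twist": 0.166},{"x": 0.0012,"y": -0.0113,"z": 0,"twist": 0.207},{"x": 0.0017,"y": -0.0135,"z": 0,"twist": 0.249},{"x": 0.0023,"y": -0.0157,"z": 0,"twist": 0.29},{"x": 0.003,"y": -0.0179,"z": 0,"twist": 0.331},{"x": 0.0038,"y": -0.02,"z": 0,"twist": 0.373},{"x": 0.0046,"y": -0.0221,"z": 0,"twist": 0.414}])

```text
clock: 5.37
tcp_pos: [0.6383, 0.114, 0.0784]
tcp_rot: [0.001, 0.091, 0.996, 0.001]
contact_force: [0.4, 1.2, 5.4]
gripper_width: 0.0093
```

step_arm(increments=[{"x": 0,"y": 0,"z": 0,"twist": 0},{"x": 0,"y": 0,"z": 0,"twist": 0},{"x": 0,"y": 0,"z": 0,"twist": 0}])

```text
clock: 5.62
tcp_pos: [0.6382, 0.1136, 0.0784]
tcp_rot: [0.001, 0.09, 0.996, 0.0]
contact_force: [0.8, -0.9, 5.2]
gripper_width: 0.0092
```

```bash
python3 - <<'E'
from h import *
s,r=st()
A=np.array([.5828,.1233]);p=s["tcp_pos"][:2]-A
print(np.degrees(np.arctan2(p[1],p[0])),np.hypot(*p))
p,d=optics.read_camera("side");crop("side",p,(130,180,250,270),"pics/s3c.png",6)
p,d=optics.read_camera("top");crop("top",p,(185,110,285,185),"pics/t3c.png",8)
E
```

```text
t 5.6167 tcp [0.6382 0.1136 0.0784] xang 169.63 F [ 0.8 -0.9  5.2] T [-0.13 -0.03 -0.01] w 0.0092 j [ 0.18  0.52  0.03  1.07 -0.    0.36] zax [ 0.002  0.    -1.   ]
-9.947896290519536 0.05620492640328035
```

View pics/s3c.png

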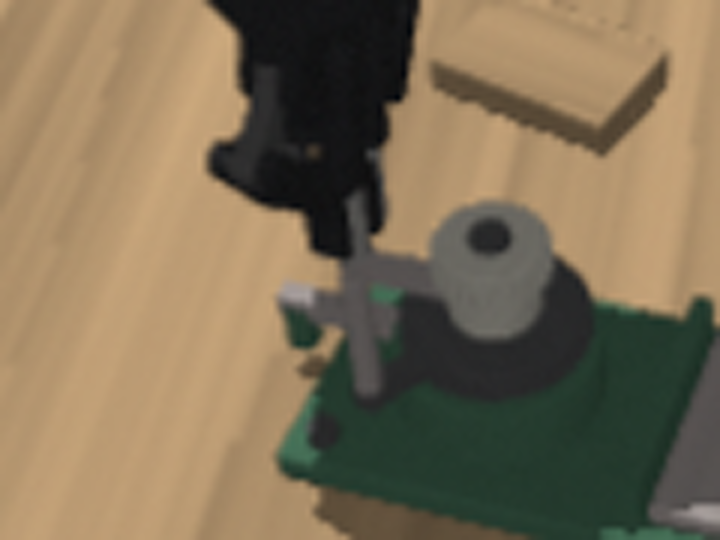

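View pics/t3c.png

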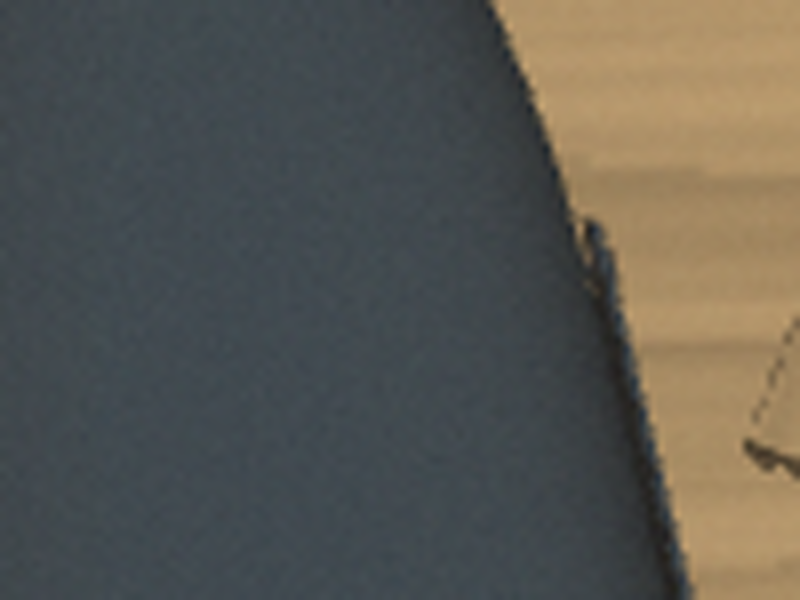

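step_arm(increments=[{"x": 0,"y": 0,"z": 0,"twist": 0},{"x": 0,"y": 0,"z": 0,"twist": 0},{"x": 0,"y": 0,"z": 0,"twist": 0},{"x": 0,"y": 0,"z": -0.005,"twist": 0},{"x": 0,"y": 0,"z": -0.02,"twist": 0},{"x": 0,"y": 0,"z": -0.05,"twist": 0},{"x": 0,"y": 0,"z": -0.08,"twist": 0},{"x": 0,"y": 0,"z": -0.1,"twist": 0},{"x": 0,"y": 0,"z": -0.1,"twist": 0}], jaw=0.034)

```text
clock: 6.47
tcp_pos: [0.6394, 0.114, 0.1825]
tcp_rot: [0.003, 0.09, 0.996, 0.001]
contact_force: [-0.0, 0.5, 0.8]
gripper_width: 0.0342
```

```bash
python3 - <<'E'
from h import *
s,r=st()
p,d=optics.read_camera("side");crop("side",p,(150,190,250,265),"pics/s4c.png",8)
E
```

```text
t 6.4667 tcp [0.6394 0.114  0.1825] xang 169.64 F [-0.   0.5  0.8] T [0.08 0.02 0.02] w 0.0342 j [0.18 0.47 0.2  1.3  0.   0.36] zax [ 0.007  0.001 -1.   ]
```

View pics/s4c.png

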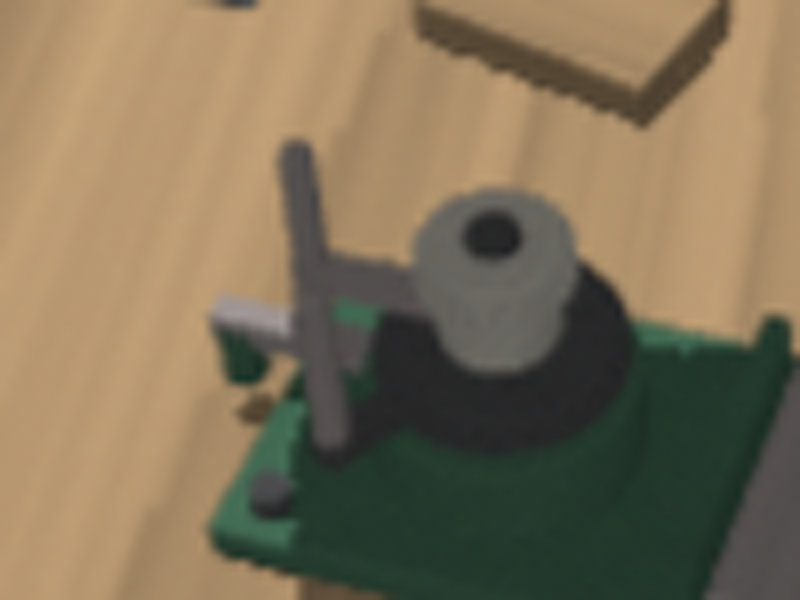

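```bash
python3 - <<'E'
from h import *
S=lambda X,Y,z:ray("side",150+(X+.5)/8-.5,190+(Y+.5)/8-.5,z)
ax=S(494,233,.097);b=S(296,147,.112);t=S(220,305,.041)
print(ax,b,t)
for q in(b,t):print(np.degrees(np.arctan2(*(q-ax)[1::-1])))
for A in(45,47.5,50):
    a=np.radians(A);X=[.583+.055*np.cos(a),.1237+.055*np.sin(a),.112]
    print(A,np.round(X,4),(proj("side",X)-[150,190])*8)
# straddle target
A=np.array([.583,.1236])
for ri in(47.5,14.7):
  b=A+.0555*np.array([np.cos(np.radians(-10.2)),np.sin(np.radians(-10.2))]);rp=A+.0555*np.array([np.cos(np.radians(ri)),np.sin(np.radians(ri))])
  m=(b+rp)/2;c=rp-b;print(ri,b,rp,"mid",m,"len",np.hypot(*c),"chord ang",np.degrees(np.arctan2(c[1],c[0])))
E
```

```text
[0.58268093 0.12408232 0.097     ] [0.63735028 0.11291005 0.112     ] [0.66830583 0.10777155 0.041     ]
-11.549972113499924
-10.785116462297268
45 [0.6219 0.1626 0.112 ] [[306.30725633 283.60382031]]
47.5 [0.6202 0.1643 0.112 ] [[311.519436   288.93489676]]
50 [0.6184 0.1658 0.112 ] [[317.09600063 294.08627029]]
47.5 [0.63762286 0.1137718 ] [0.62049526 0.16451889] mid [0.62905906 0.13914534] len 0.053559521577250614 chord ang 108.64999999999996
14.7 [0.63762286 0.1137718 ] [0.63668336 0.13768357] mid [0.63715311 0.12572768] len 0.02393021834328784 chord ang 92.24999999999993
```

```bash
python3 - <<'E'
from h import *
togo([.6295,.1390,.074])
E
```

```text
t 6.5167 tcp [0.6387 0.1138 0.1801] xang 169.64 F [ 0.6 -0.7 -0.1] T [-0.01  0.01  0.  ] w 0.0341 j [0.18 0.47 0.2  1.3  0.   0.36] zax [ 0.004  0.001 -1.   ]
togo tool [0.014  0.0229 0.1061]
```

step_arm(increments=[{"x": 0.003,"y": 0.005,"z": 0,"twist": -0.1},{"x": 0.006,"y": 0.009,"z": 0,"twist": -0.2},{"x": 0.009,"y": 0.014,"z": 0,"twist": -0.3},{"x": 0.012,"y": 0.019,"z": 0,"twist": -0.4},{"x": 0.014,"y": 0.023,"z": 0,"twist": -0.511},{"x": 0.014,"y": 0.023,"z": 0,"twist": -0.511},{"x": 0.014,"y": 0.023,"z": 0,"twist": -0.511}], jaw=0.085)

```text
clock: 7.1
tcp_pos: [0.6273, 0.1388, 0.1764]
tcp_rot: [-0.001, -0.163, 0.987, -0.0]
contact_force: [-0.6, -0.8, 0.1]
gripper_width: 0.085
```

```bash
python3 - <<'E'
from h import *
togo([.6295,.1390,.074])
E
```

```text
t 7.1 tcp [0.6273 0.1388 0.1764] xang -161.25 F [-0.6 -0.8  0.1] T [-0.    0.01  0.01] w 0.085 j [ 0.22  0.46  0.18  1.29  0.   -0.11] zax [-0.001 -0.    -1.   ]
togo tool [-0.0023 -0.0005  0.1024]
```

step_arm(increments=[{"x": -0.002,"y": 0,"z": 0.025,"twist": 0},{"x": -0.002,"y": 0,"z": 0.05,"twist": 0},{"x": -0.002,"y": 0,"z": 0.07,"twist": 0},{"x": -0.002,"y": 0,"z": 0.082,"twist": 0},{"x": -0.002,"y": 0,"z": 0.092,"twist": 0},{"x": -0.002,"y": 0,"z": 0.1,"twist": 0},{"x": -0.002,"y": 0,"z": 0.1,"twist": 0},{"x": -0.002,"y": 0,"z": 0.1,"twist": 0}])

```text
clock: 7.77
tcp_pos: [0.6297, 0.1393, 0.0774]
tcp_rot: [-0.0, -0.164, 0.986, 0.0]
contact_force: [0.2, -0.3, 0.7]
gripper_width: 0.0847
```

```bash
python3 - <<'E'
from h import *
togo([.6295,.1390,.074])
p,d=optics.read_camera("side");crop("side",p,(130,160,270,265),"pics/s5c.png",5)
E
```

```text
t 7.7667 tcp [0.6297 0.1393 0.0774] xang -161.15 F [ 0.2 -0.3  0.7] T [ 0.02  0.03 -0.05] w 0.0847 j [ 0.22  0.52  0.02  1.07  0.   -0.11] zax [-0.  0. -1.]
togo tool [ 0.0003 -0.0002  0.0034]
```

View pics/s5c.png

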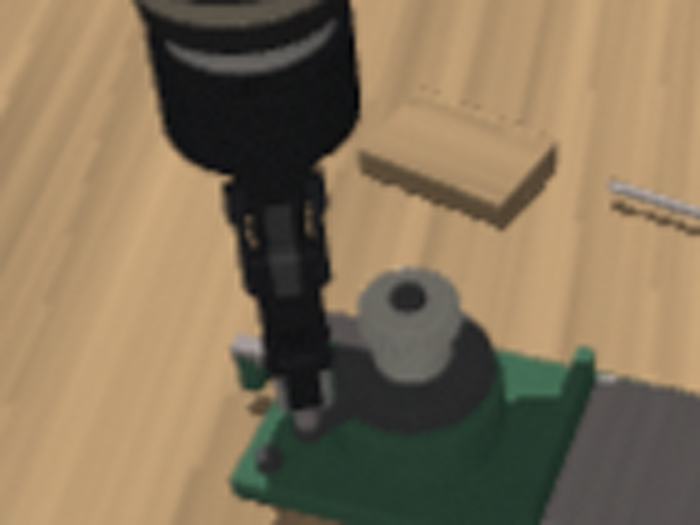

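Ring finger stands outside the ring pin (crop (305,400)), barrel untouched. Closing both sides to near-contact.

step_arm(increments=[{"x": 0,"y": 0,"z": 0.002,"twist": 0},{"x": 0,"y": 0,"z": 0.002,"twist": 0},{"x": 0,"y": 0,"z": 0.002,"twist": 0},{"x": 0,"y": 0,"z": 0.002,"twist": 0}], jaw=0.067, newtons=20)

```text
clock: 8.15
tcp_pos: [0.6298, 0.1395, 0.0757]
tcp_rot: [0.0, -0.164, 0.986, 0.0]
contact_force: [0.2, -0.1, 0.2]
gripper_width: 0.067
```

```bash
python3 - <<'E'
from h import *
st()
E
```

```text
t 8.15 tcp [0.6298 0.1395 0.0757] xang -161.09 F [ 0.2 -0.1  0.2] T [-0.03  0.04 -0.01] w 0.067 j [ 0.22  0.52  0.02  1.07  0.   -0.11] zax [ 0.001  0.    -1.   ]
```

```bash
cat >> h.py <<'E'
AX=np.array([.584,.1234])
def plan(w,bar=-10.1,hold=0):
    s,r=st();c=w-.010;phi=2*np.degrees(np.arcsin(c/.11))
    a=np.radians(bar+phi/2);m=AX+.055*np.cos(np.radians(phi/2))*np.array([np.cos(a),np.sin(a)])
    d=r.T@(np.r_[m,.0757]-s["tcp_pos"])
    xa=np.degrees(np.arctan2(r[1,0],r[0,0]));tw=np.radians((xa-(bar+phi/2+180)+180)%360-180)
    print("w",w,"phi",round(phi,1),"goal",np.round(m,4),"inc",np.round(d,4),"twist",round(tw,3))
E
python3 - <<'E'
from h import *
for w in(.063,.058,.053):plan(w)
E
```

```text
t 8.15 tcp [0.6298 0.1395 0.0757] xang -161.09 F [ 0.2 -0.1  0.2] T [-0.03  0.04 -0.01] w 0.067 j [ 0.22  0.52  0.02  1.07  0.   -0.11] zax [ 0.001  0.    -1.   ]
w 0.063 phi 57.6 goal [0.6296 0.1389] inc [ 0.0004 -0.0005  0.    ] twist 0.004
t 8.15 tcp [0.6298 0.1395 0.0757] xang -161.09 F [ 0.2 -0.1  0.2] T [-0.03  0.04 -0.01] w 0.067 j [ 0.22  0.52  0.02  1.07  0.   -0.11] zax [ 0.001  0.    -1.   ]
w 0.058 phi 51.7 goal [0.6316 0.1369] inc [-0.0008 -0.0031  0.    ] twist 0.055
t 8.15 tcp [0.6298 0.1395 0.0757] xang -161.09 F [ 0.2 -0.1  0.2] T [-0.03  0.04 -0.01] w 0.067 j [ 0.22  0.52  0.02  1.07  0.   -0.11] zax [ 0.001  0.    -1.   ]
w 0.053 phi 46.0 goal [0.6333 0.1347] inc [-0.0018 -0.0056  0.    ] twist 0.105
```

step_arm(increments=[{"x": 0,"y": -0.001,"z": 0,"twist": 0.01},{"x": -0.0003,"y": -0.002,"z": 0,"twist": 0.03},{"x": -0.0008,"y": -0.003,"z": 0,"twist": 0.055},{"x": -0.0008,"y": -0.003,"z": 0,"twist": 0.055},{"x": -0.0008,"y": -0.003,"z": 0,"twist": 0.055},{"x": -0.0008,"y": -0.003,"z": 0,"twist": 0.055}], jaw=0.058)

```text
clock: 8.65
tcp_pos: [0.6316, 0.1368, 0.0759]
tcp_rot: [0.0, -0.136, 0.991, 0.0]
contact_force: [-0.7, 0.7, 5.1]
gripper_width: 0.0582
```

```bash
python3 - <<'E'
from h import *
plan(.054)
E
```

```text
t 8.65 tcp [0.6316 0.1368 0.0759] xang -164.32 F [-0.7  0.7  5.1] T [ 0.04  0.14 -0.09] w 0.0582 j [ 0.21  0.52  0.02  1.07  0.   -0.06] zax [ 0.001  0.    -1.   ]
w 0.054 phi 47.2 goal [0.633  0.1351] inc [-0.0009 -0.0019  0.0002] twist 0.038
```

```bash
python3 - <<'E'
from h import *
p,d=optics.read_camera("side");crop("side",p,(150,190,250,265),"pics/s6c.png",8)
E
```

```text
(no output)
```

View pics/s6c.png

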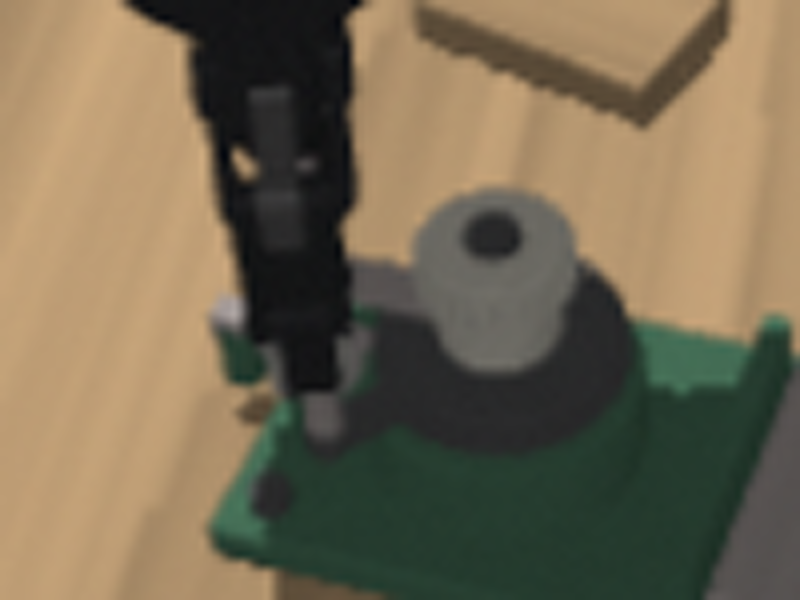

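step_arm(increments=[{"x": -0.0004,"y": -0.001,"z": 0,"twist": 0.02},{"x": -0.0009,"y": -0.002,"z": 0,"twist": 0.04},{"x": -0.0009,"y": -0.002,"z": 0,"twist": 0.04},{"x": -0.0009,"y": -0.002,"z": 0,"twist": 0.04},{"x": -0.0009,"y": -0.002,"z": 0,"twist": 0.04}], jaw=0.054)

```text
clock: 9.12
tcp_pos: [0.6332, 0.1351, 0.0761]
tcp_rot: [0.001, -0.117, 0.993, 0.0]
contact_force: [-0.9, -0.7, 6.2]
gripper_width: 0.0542
```

```bash
python3 - <<'E'
from h import *
plan(.049)
E
```

```text
t 9.1167 tcp [0.6332 0.1351 0.0761] xang -166.61 F [-0.9 -0.7  6.2] T [ 0.02  0.03 -0.03] w 0.0542 j [ 0.21  0.53  0.03  1.07  0.   -0.02] zax [ 0.001  0.    -1.   ]
w 0.049 phi 41.5 goal [0.6345 0.1329] inc [-0.0008 -0.0025  0.0004] twist 0.048
```

step_arm(increments=[{"x": -0.0004,"y": -0.0012,"z": 0,"twist": 0.024},{"x": -0.0008,"y": -0.0025,"z": 0,"twist": 0.048},{"x": -0.0008,"y": -0.0025,"z": 0,"twist": 0.048},{"x": -0.0008,"y": -0.0025,"z": 0,"twist": 0.048},{"x": -0.0008,"y": -0.0025,"z": 0,"twist": 0.048}], jaw=0.049)

```text
clock: 9.53
tcp_pos: [0.6348, 0.133, 0.0762]
tcp_rot: [0.001, -0.093, 0.996, 0.0]
contact_force: [-0.5, 0.3, 5.4]
gripper_width: 0.0491
```

```bash
python3 - <<'E'
from h import *
plan(.044)
E
```

```text
t 9.5333 tcp [0.6348 0.133  0.0762] xang -169.35 F [-0.5  0.3  5.4] T [ 0.09  0.02 -0.1 ] w 0.0491 j [0.21 0.53 0.03 1.07 0.   0.02] zax [ 0.001  0.    -1.   ]
w 0.044 phi 36.0 goal [0.6358 0.1306] inc [-0.0006 -0.0025  0.0005] twist 0.048
```

step_arm(increments=[{"x": -0.0003,"y": -0.0012,"z": 0,"twist": 0.024},{"x": -0.0006,"y": -0.0025,"z": 0,"twist": 0.048},{"x": -0.0006,"y": -0.0025,"z": 0,"twist": 0.048},{"x": -0.0006,"y": -0.0025,"z": 0,"twist": 0.048},{"x": -0.0006,"y": -0.0025,"z": 0,"twist": 0.048}], jaw=0.044)

```text
clock: 9.95
tcp_pos: [0.636, 0.1306, 0.0763]
tcp_rot: [0.001, -0.069, 0.998, 0.0]
contact_force: [0.5, 0.6, 7.3]
gripper_width: 0.0442
```

```bash
python3 - <<'E'
from h import *
plan(.039)
p,d=optics.read_camera("side");crop("side",p,(150,190,250,265),"pics/s7c.png",8)
E
```

```text
t 9.95 tcp [0.636  0.1306 0.0763] xang -172.11 F [0.5 0.6 7.3] T [ 0.04 -0.12 -0.04] w 0.0442 j [0.2  0.53 0.03 1.07 0.   0.06] zax [ 0.002  0.001 -1.   ]
w 0.039 phi 30.6 goal [0.6368 0.1282] inc [-0.0005 -0.0025  0.0006] twist 0.047
```

View pics/s7c.png

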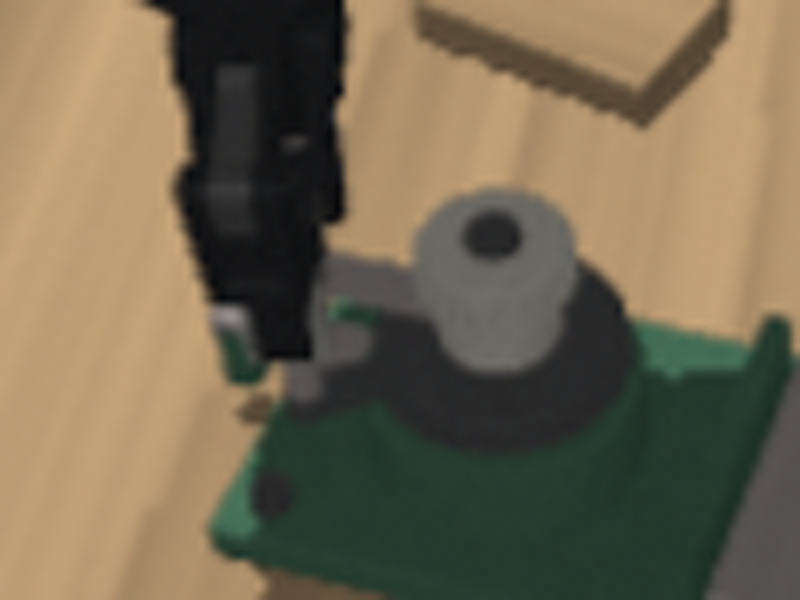

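The ring pin has moved round (base now (305,395)); the barrel arm is unchanged at (330,255)–(420,305). Continuing.

step_arm(increments=[{"x": -0.0003,"y": -0.0012,"z": 0,"twist": 0.024},{"x": -0.0005,"y": -0.0025,"z": 0,"twist": 0.047},{"x": -0.0005,"y": -0.0025,"z": 0,"twist": 0.047},{"x": -0.0005,"y": -0.0025,"z": 0,"twist": 0.047},{"x": -0.0005,"y": -0.0025,"z": 0,"twist": 0.047}], jaw=0.039)

```text
clock: 10.42
tcp_pos: [0.6371, 0.1283, 0.0764]
tcp_rot: [0.001, -0.045, 0.999, 0.0]
contact_force: [2.0, -0.5, 7.1]
gripper_width: 0.0396
```

```bash
python3 - <<'E'
from h import *
plan(.0355)
plan(.034)
E
```

```text
t 10.4167 tcp [0.6371 0.1283 0.0764] xang -174.8 F [ 2.  -0.5  7.1] T [ 0.09 -0.18 -0.01] w 0.0396 j [0.2  0.53 0.03 1.07 0.   0.11] zax [ 0.002  0.001 -1.   ]
w 0.0355 phi 26.8 goal [0.6374 0.1265] inc [-0.0002 -0.0018  0.0007] twist 0.033
t 10.4167 tcp [0.6371 0.1283 0.0764] xang -174.8 F [ 2.  -0.5  7.1] T [ 0.09 -0.18 -0.01] w 0.0396 j [0.2  0.53 0.03 1.07 0.   0.11] zax [ 0.002  0.001 -1.   ]
w 0.034 phi 25.2 goal [0.6376 0.1257] inc [-0.0003 -0.0026  0.0007] twist 0.047
```

step_arm(increments=[{"x": 0,"y": 0,"z": 0,"twist": 0},{"x": 0,"y": 0,"z": 0,"twist": 0},{"x": 0,"y": 0,"z": 0,"twist": 0}])

```text
clock: 10.67
tcp_pos: [0.6371, 0.1283, 0.0764]
tcp_rot: [0.001, -0.045, 0.999, 0.0]
contact_force: [0.9, 0.9, 6.6]
gripper_width: 0.0391
```

step_arm(increments=[{"x": 0,"y": -0.0008,"z": 0,"twist": 0.016},{"x": 0,"y": -0.0015,"z": 0,"twist": 0.028},{"x": 0,"y": -0.0015,"z": 0,"twist": 0.028},{"x": 0,"y": -0.0015,"z": 0,"twist": 0.028},{"x": 0,"y": -0.0015,"z": 0,"twist": 0.028}], jaw=0.036)

```text
clock: 11.08
tcp_pos: [0.6376, 0.1269, 0.0765]
tcp_rot: [0.002, -0.031, 1.0, 0.0]
contact_force: [1.7, 0.8, 6.0]
gripper_width: 0.0361
```

step_arm(increments=[{"x": 0,"y": 0,"z": 0,"twist": 0},{"x": 0,"y": 0,"z": 0,"twist": 0}])

```text
clock: 11.25
tcp_pos: [0.6376, 0.1269, 0.0765]
tcp_rot: [0.002, -0.031, 1.0, 0.0]
contact_force: [2.2, 0.6, 6.7]
gripper_width: 0.036
```

```bash
python3 - <<'E'
from h import *
plan(.034)
E
```

```text
t 11.25 tcp [0.6376 0.1269 0.0765] xang -176.4 F [2.2 0.6 6.7] T [ 0.2  -0.39  0.04] w 0.036 j [0.2  0.53 0.03 1.07 0.   0.13] zax [ 0.003  0.001 -1.   ]
w 0.034 phi 25.2 goal [0.6376 0.1257] inc [ 0.     -0.0012  0.0008] twist 0.019
```

step_arm(increments=[{"x": 0,"y": -0.0005,"z": 0,"twist": 0.01},{"x": 0,"y": -0.001,"z": 0,"twist": 0.018},{"x": 0,"y": -0.001,"z": 0,"twist": 0.018},{"x": 0,"y": -0.001,"z": 0,"twist": 0.018}], jaw=0.0345)

```text
clock: 11.58
tcp_pos: [0.6378, 0.126, 0.0766]
tcp_rot: [0.002, -0.022, 1.0, 0.0]
contact_force: [2.3, 0.7, 6.4]
gripper_width: 0.0345
```

```bash
cat >>h.py <<'E'
def avg(n=8):
    L=[]
    for i in range(n):
        optics.read_camera("side");s=env.read_state();L.append(np.r_[s["gripper_width"]*1e3,s["contact_force"],s["wrist_torque"],s["tcp_pos"]*1e3])
    L=np.array(L);print("t",s["clock"],"mean",np.round(L.mean(0),2),"sd",np.round(L.std(0),2))
E
python3 - <<'E'
from h import *
avg()
E
```

```text
t 11.9833 mean [ 3.4640e+01  2.5400e+00  1.3300e+00  6.2900e+00  2.1000e-01 -5.0000e-01
  1.0000e-02  6.3784e+02  1.2597e+02  7.6630e+01] sd [0.22 0.49 0.5  0.7  0.02 0.04 0.02 0.01 0.01 0.01]
```

step_arm(increments=[{"x": 0,"y": -0.0003,"z": 0,"twist": 0.004},{"x": 0,"y": -0.0003,"z": 0,"twist": 0.004},{"x": 0,"y": -0.0003,"z": 0,"twist": 0.004}], jaw=0.0339)

```text
clock: 12.23
tcp_pos: [0.6379, 0.1257, 0.0767]
tcp_rot: [0.002, -0.02, 1.0, 0.0]
contact_force: [3.4, 0.9, 7.2]
gripper_width: 0.0339
```

```bash
python3 - <<'E'
from h import *
avg()
E
```

```text
t 12.6333 mean [ 3.3980e+01  3.1000e+00  1.4000e+00  6.6700e+00  2.5000e-01 -5.2000e-01
 -5.0000e-02  6.3792e+02  1.2573e+02  7.6660e+01] sd [0.15 0.39 0.56 0.45 0.03 0.02 0.04 0.02 0.01 0.02]
```

step_arm(increments=[{"x": 0,"y": -0.0002,"z": 0,"twist": 0},{"x": 0,"y": -0.0002,"z": 0,"twist": 0},{"x": 0,"y": -0.0002,"z": 0,"twist": 0}], jaw=0.0335)

```text
clock: 12.88
tcp_pos: [0.6379, 0.1255, 0.0767]
tcp_rot: [0.002, -0.02, 1.0, 0.0]
contact_force: [2.7, 2.3, 6.3]
gripper_width: 0.0335
```

```bash
python3 - <<'E'
from h import *
avg()
E
```

```text
t 13.2833 mean [ 3.3700e+01  2.8900e+00  1.4300e+00  7.0700e+00  2.9000e-01 -5.5000e-01
 -9.0000e-02  6.3797e+02  1.2556e+02  7.6690e+01] sd [0.21 0.41 0.3  0.48 0.03 0.03 0.03 0.01 0.01 0.01]
```

step_arm(increments=[{"x": 0,"y": -0.0001,"z": 0,"twist": 0},{"x": 0,"y": -0.0001,"z": 0,"twist": 0},{"x": 0,"y": -0.0001,"z": 0,"twist": 0}], jaw=0.0331)

```text
clock: 13.53
tcp_pos: [0.638, 0.1255, 0.0767]
tcp_rot: [0.002, -0.02, 1.0, 0.001]
contact_force: [3.0, 1.2, 7.6]
gripper_width: 0.0331
```

```bash
python3 - <<'E'
from h import *
avg()
E
```

```text
t 13.9333 mean [ 3.3380e+01  2.9400e+00  1.6500e+00  7.2400e+00  3.0000e-01 -5.0000e-01
 -8.0000e-02  6.3798e+02  1.2551e+02  7.6730e+01] sd [0.29 0.33 0.4  0.52 0.03 0.04 0.03 0.01 0.01 0.01]
```

step_arm(increments=[{"x": 0,"y": -0.0001,"z": 0,"twist": 0},{"x": 0,"y": -0.0001,"z": 0,"twist": 0},{"x": 0,"y": -0.0001,"z": 0,"twist": 0}], jaw=0.0327)

```text
clock: 14.18
tcp_pos: [0.638, 0.1255, 0.0768]
tcp_rot: [0.002, -0.02, 1.0, 0.001]
contact_force: [2.7, 2.5, 8.5]
gripper_width: 0.0334
```

```bash
python3 - <<'E'
from h import *
avg()
E
```

```text
t 14.5833 mean [ 3.3060e+01  2.8800e+00  2.2100e+00  7.4000e+00  3.6000e-01 -5.0000e-01
 -1.2000e-01  6.3799e+02  1.2548e+02  7.6780e+01] sd [0.27 0.35 0.44 0.49 0.02 0.03 0.02 0.01 0.01 0.01]
```

```bash
python3 - <<'E'
from h import *
avg(40)
p,d=optics.read_camera("side");crop("side",p,(150,190,250,265),"pics/s8c.png",8)
E
```

```text
t 16.5833 mean [ 3.3090e+01  2.5300e+00  2.1300e+00  7.3500e+00  3.5000e-01 -4.8000e-01
 -1.0000e-01  6.3799e+02  1.2548e+02  7.6780e+01] sd [0.22 0.54 0.46 0.51 0.03 0.03 0.03 0.01 0.02 0.01]
```

View pics/s8c.png

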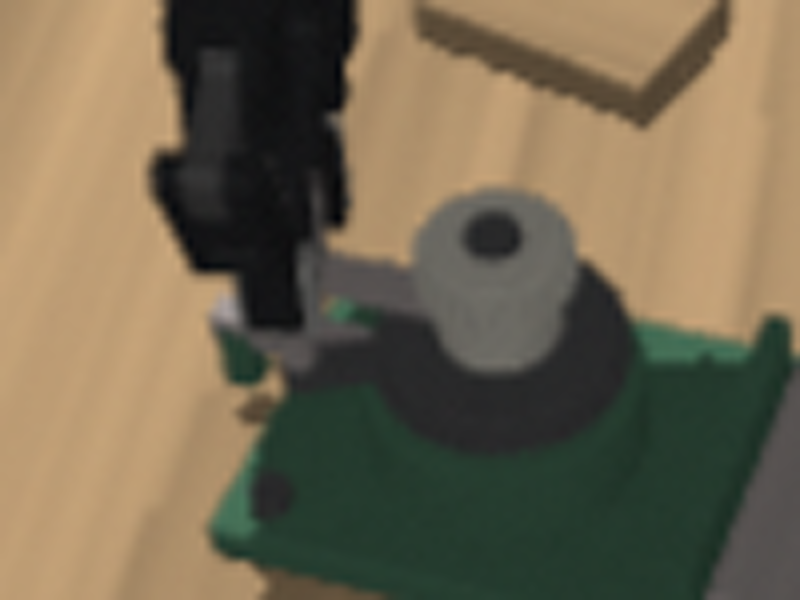

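step_arm(increments=[{"x": 0,"y": 0,"z": 0,"twist": 0},{"x": 0,"y": 0,"z": 0,"twist": 0},{"x": 0,"y": 0,"z": 0,"twist": 0},{"x": 0,"y": 0,"z": 0,"twist": 0}], jaw=0.03285)

```text
clock: 16.97
tcp_pos: [0.638, 0.1255, 0.0768]
tcp_rot: [0.002, -0.02, 1.0, 0.001]
contact_force: [1.6, 1.9, 7.0]
gripper_width: 0.0334
```

```bash
python3 - <<'E'
from h import *
avg(20)
E
```

```text
t 17.9667 mean [ 3.3030e+01  2.5500e+00  2.2100e+00  7.2400e+00  3.4000e-01 -4.8000e-01
 -1.1000e-01  6.3799e+02  1.2549e+02  7.6780e+01] sd [0.19 0.39 0.42 0.56 0.03 0.03 0.03 0.01 0.01 0.02]
```

step_arm(increments=[{"x": 0,"y": 0,"z": 0,"twist": 0},{"x": 0,"y": 0,"z": 0,"twist": 0},{"x": 0,"y": 0,"z": 0,"twist": 0}], jaw=0.0325)

```text
clock: 18.22
tcp_pos: [0.638, 0.1255, 0.0768]
tcp_rot: [0.002, -0.02, 1.0, 0.001]
contact_force: [2.1, 2.7, 7.8]
gripper_width: 0.0331
```

```bash
python3 - <<'E'
from h import *
avg(40)
E
```

```text
t 20.2167 mean [ 3.3010e+01  2.4900e+00  2.1700e+00  7.4600e+00  3.5000e-01 -4.9000e-01
 -1.1000e-01  6.3799e+02  1.2548e+02  7.6790e+01] sd [0.21 0.61 0.5  0.56 0.03 0.03 0.03 0.01 0.01 0.02]
```

step_arm(increments=[{"x": 0,"y": 0,"z": 0,"twist": 0},{"x": 0,"y": 0,"z": 0,"twist": 0},{"x": 0,"y": 0,"z": 0,"twist": 0},{"x": 0,"y": 0,"z": 0,"twist": 0},{"x": 0,"y": 0,"z": -0.02,"twist": 0},{"x": 0,"y": 0,"z": -0.05,"twist": 0},{"x": 0,"y": 0,"z": -0.08,"twist": 0},{"x": 0,"y": 0,"z": -0.11,"twist": 0},{"x": 0,"y": 0,"z": -0.14,"twist": 0},{"x": 0,"y": 0,"z": -0.14,"twist": 0}], jaw=0.056)

```text
clock: 21.05
tcp_pos: [0.6383, 0.1253, 0.2215]
tcp_rot: [0.004, -0.021, 1.0, 0.001]
contact_force: [0.2, 0.2, 0.4]
gripper_width: 0.0564
```

step_arm(increments=[{"x": 0.03,"y": 0,"z": 0,"twist": 0},{"x": 0.06,"y": 0,"z": 0,"twist": 0},{"x": 0.09,"y": 0,"z": 0,"twist": 0},{"x": 0.12,"y": 0,"z": -0.01,"twist": 0},{"x": 0.15,"y": 0,"z": -0.02,"twist": 0},{"x": 0.18,"y": 0,"z": -0.03,"twist": 0},{"x": 0.21,"y": 0,"z": -0.04,"twist": 0},{"x": 0.24,"y": 0,"z": -0.05,"twist": 0},{"x": 0.27,"y": 0,"z": -0.05,"twist": 0},{"x": 0.27,"y": 0,"z": -0.05,"twist": 0}])

```text
clock: 21.88
tcp_pos: [0.362, 0.1129, 0.2659]
tcp_rot: [-0.0, -0.021, 1.0, 0.0]
contact_force: [0.9, 0.1, 0.0]
gripper_width: 0.056
```

```bash
python3 - <<'E'
from h import *
st()
p,d=optics.read_camera("side");crop("side",p,(150,190,250,265),"pics/s9c.png",8)
p,d=optics.read_camera("top");crop("top",p,(185,120,265,180),"pics/t9c.png",10);cv2.imwrite("pics/t9.png",p[:,:,::-1])
E
```

```text
t 21.8833 tcp [0.362  0.1129 0.2659] xang -177.56 F [0.9 0.1 0. ] T [ 0.02 -0.01  0.02] w 0.056 j [ 0.3  -0.02 -0.23  1.37  0.    0.26] zax [-0.001  0.    -1.   ]
```

View pics/s9c.png

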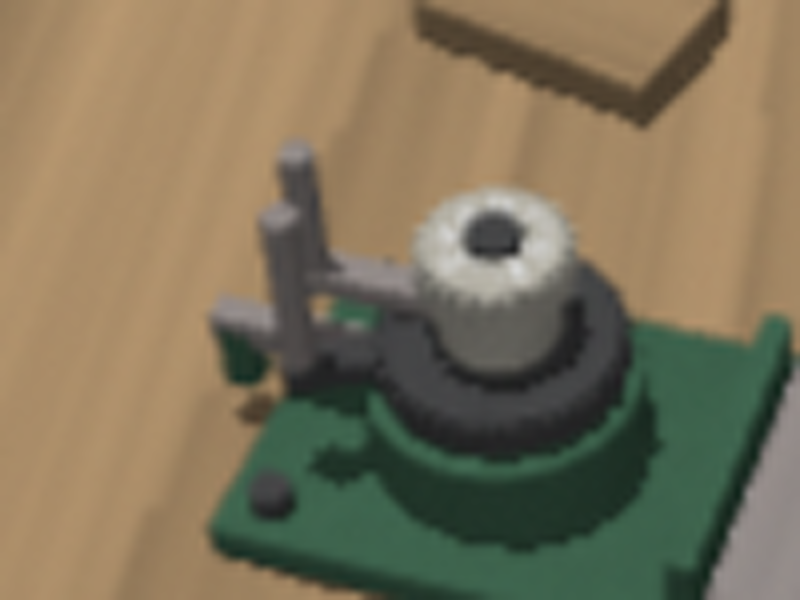

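View pics/t9c.png

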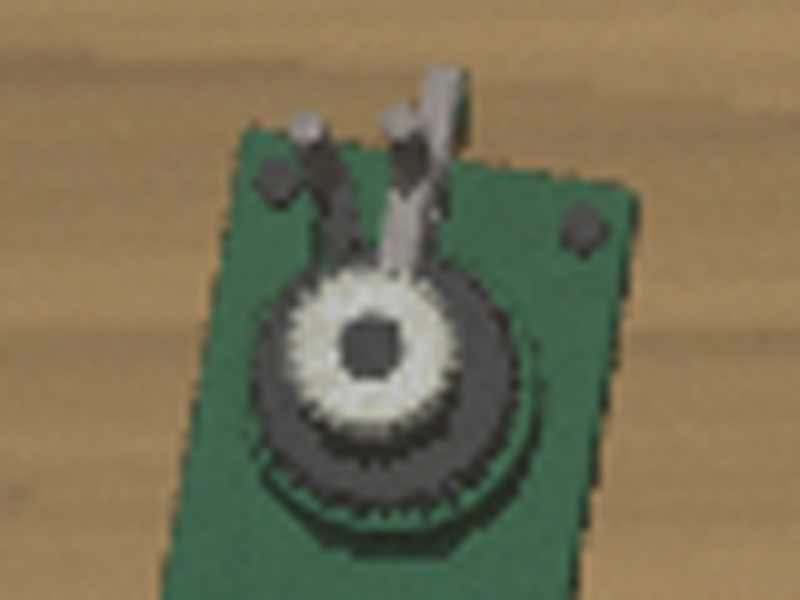

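```bash
python3 - <<'E'
from h import *
T=lambda X,Y,z:ray("top",185+(X+.5)/10-.5,120+(Y+.5)/10-.5,z)
S=lambda X,Y,z:ray("side",150+(X+.5)/8-.5,190+(Y+.5)/8-.5,z)
for f,a,b,r in((T,(372,346),(403,119),(308,124)),(S,(494,233),(297,150),(281,213))):
    A=f(*a,.097);B=f(*b,.112);Q=f(*r,.112)
    g=lambda P:round(np.degrees(np.arctan2(*(P-A)[1::-1])),1)
    print("bar",B.round(4),g(B),np.hypot(*(B-A)[:2]),"ring",Q.round(4),g(Q),"sep",np.linalg.norm(B-Q),"off line",.055*np.radians(g(B)+10.3))
E
```

```text
bar [0.6376 0.1125 0.112 ] -10.1 0.05548388853292957 ring [0.6369 0.1363 0.112 ] 14.7 sep 0.023863671244121414 off line 0.00019198621771937728
bar [0.6368 0.114  0.112 ] -10.5 0.055065533948858915 ring [0.6354 0.1376 0.112 ] 14.4 sep 0.02361432382200512 off line -0.00019198621771937557
```

```bash
python3 -c "
from bench import hand_in
print(hand_in())"
```

```text
the job is handed in; nothing more can be done
None
```

The barrel is on its index, the lock ring is at its stop and nipped, and the job is handed in at about 22 s. I never measured the nip force directly, so that part is an estimate.

**What I did:** I gripped the barrel pin and turned it about 23.5° clockwise onto the index tab, then let go. Next I put the fingers outside both pins and closed them in small steps, shifting the tool so the finger behind the barrel pin stayed put. Once the ring was at its stop I held the nip, then released and backed away.

**Last checks:**
- **Barrel:** both cameras put its pin about 0.2 mm from the index line.
- **Ring:** the pins measured 23.9 mm apart from above and 23.6 mm from the side, against 23.8 mm at the stop. The finger width also stopped shrinking there.
- **Surroundings:** the arm is clear of everything, with about zero contact force. No move went near the jar, offcut or screwdriver.

**Nip force:** I judged it from how far the finger width lagged the command, scaled from the lag while dragging the ring (taken as about 6 N). I held three commands for at least a second each, at roughly 8, 16 and 20 N, with the grip limit set to 20 N. The scaling is rough, because the width readings scatter by about 0.2 mm and looked about 0.8 mm low. The firmest hold may therefore have been right at the 20 N limit.

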